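# Find the hidden catch of the turner's accessory case by feel

### The arm

A 7-joint arm with a two-finger parallel gripper is mounted at the origin on the work surface. World frame = base frame: x ahead of the robot, y to its left, z up, the work surface at z = 0. Lengths are in m, angles in rad, forces in N, time in s.
With the tool pointing down it reaches from about 0.4 to 0.875 m from the base axis. Payload 6.5 kg.
Tool frame: the origin (TCP) lies midway between the tips of the shut fingers; the grasp point (between the pads) lies behind it (bot.grasp_offset is the z of the grasp point in the tool frame, in m); z points along the fingers, y is the direction in which the jaws open and shut (so a half turn about z gives the same grasp; the last joint's range is limited). The gripper opens to 85 mm and grips with 20 to 120 N. Pads are 22 mm wide; open, the fingers measure 114 mm over their backs; the gripper's body (76 mm by 85 mm) begins 54 mm behind the grasp point. The pads swing forward as they close: fully open they stand 13 mm farther back than shut.
Start: joints at [-1.196, 0.536, -0.004, 1.538, 0.003, 1.067, -0.071], TCP at [0.277, 0.588, 0.231] pointing down, gripper open.
Joint ranges: [-2.7, 2.7], [-0.37, 2.16], [-1.27, 1.26], [0.24, 2.4], [-1.31, 4.45], [0.19, 1.91], [-2.76, 2.76]. Speed limits (rad/s): [2.39, 2.39, 3.14, 3.14, 3.14, 3.14, 3.14].

### API

Orientations are given as a unit quaternion [w, x, y, z].
In Python, from workcell import bot, cams, workorder, finder gives the robot as it stands.
- The arm moves only by the shell command python3 -m crank 'ROWS' [OPENING]. ROWS is JSON, a list of rows, each a list of 4 numbers: the shift along the tool's x, y, z in mm, then the turn about the tool's z in degrees. In form: [[dx, dy, dz, spin], ...]. A call has 1 to 10 rows; each row is the pose to reach, as a shift and turn from the pose commanded when the call began, along the tool's axes at that moment; what a row does not reach only later rows make up. A row lasts 1/12 s, in which the tool goes at most 41.7 mm and 7.16 degrees, less where a joint would pass 70% of its speed; a pose out of reach is approached as far as the arm can. A call with a gripper value outside its range is refused whole. OPENING is the closure, from -1 (fully open) to 1 (shut), set as the call begins (- or left out, the last holds). The fingers move at their own pace and stop on an object; the grip force is fixed at half the most. Time passes only in rows, so rows that repeat a pose let the fingers close. It gives the time, the measured TCP pose, the force and the opening at its end, in the units of the state.
- bot.read_state(): the state, without advancing time (a new reading comes with each control period).
- cams.snapshot(name): name is "scene" or "side" or "wrist"; returns a dict with "color" (480x640x3 uint8, blue, green, red), "z_map" (480x640 float32, m along the optical axis (not along the pixel's ray), 0 where there is no reading), "K" (3x3 intrinsics, pixels), "rvec" (rotation vector, rad) and "tvec" (3), from world to camera coordinates, as OpenCV has them. Camera axes: x right, y down, z forward; pixel columns grow to the right and rows downward; lengths in m; the calibration is good to about 2 mm. A picture is of the moment at which its call begins.
- workorder.finish_job(): hands the job in, once; it reports no verdict.
Trained networks look in a picture, given as the dict that the camera call returned (one of the last four; its "shot" number tells which), for a name from the list of things; names that differ only in an ending like _2 or _b are one class to them, and where a whole thing is asked for, a point or a joint stands for the part that bears it (a point fixed in the world has none). Each returns a list of dicts, best first, with "conf" (0 to 1); they miss things now and then, are a little off and sometimes report something else, mostly with a low value. They report only what shows in the picture. A call takes as long as a camera call. They do not tell look-alikes from the thing itself.
- finder.search_frame(picture, query): "uv" ([column, row] in pixels, amid what is visible of it).
- finder.place_of(picture, query): "uv" ([column, row] in pixels: a listed point, or the origin of a listed thing).
The state is a dict: "clock": time; "joints": joint angles; "joint_vel": joint speeds; "joint_efforts": joint torques, N m; "tcp_pos": TCP position; "orientation": TCP orientation; "wrist_force": force on the tool from outside, world axes, zero at the start; "ft_torque": the same for the moment, N m; "grip_width": opening from 0.0 (shut) to 1.0 (fully open).
Only numpy, scipy, OpenCV 4.12 (cv2) and the standard library are available. Lean on these libraries where they do the work, as an engineer would, in place of code of your own. Each camera call takes 0.05 s, during which the arm holds its last target. There are 200 camera calls.

### The job

The long wooden strip on top of the accessory case has a notch somewhere along it: put a fingertip on the top of the strip at either end, feel along it until you find the notch, then press the catch inside it fully home, so that the drawer comes out. Do not touch the drawer itself, do not grasp or disturb the finial, mallet, bowl and jar, and take the hand clear when done.

Things in the scene. Friction and masses are not known exactly. Their poses are not given: they have to be found in the camera images.
- case: wooden accessory case fixed to the bench, 170 (x) x 400 (y) x 60 mm high, drawer in its front (-x) face; origin at the centre of its underside, x to its back, y to its left, z up. On its top, along y and centred at x = 53 mm, runs a rigid wooden strip 400 x 44 mm, 22 mm high (its top 82 mm above the bench), with an 8 mm cheek board of the same height behind it (x 75 to 83 mm)
- strip_left (a point): point on top of the strip, on its centre line, 150 mm left (case +y) of its middle. The strip has one notch, 52 mm long, cut across its full width, open to the front and closed behind by the cheek. Its place is not given: its centre is up to 55 mm either side of the middle of the strip, to be found by touch (or sight)
- strip_right (a point): point on the top of the strip, on its centre line, 150 mm right (-y of the case) of its middle
- catch (a joint): travel in m of the catch, a wooden bar 36 mm wide that runs inside the strip, on its centre line, and is bare only as the floor of the notch: 0 up (its top 10 mm below the strip's top), 0.008 fully pressed straight down (18 mm below). It resists with about 5 to 10 N, has no spring and stays where it is left
- drawer: plywood drawer in the front of the case, without a handle, 372 mm wide, 42 mm high; it slides to the front (-x of the case) by four times the travel of the catch, 32 mm in all. Origin inside the case, 30 mm above the bench, at the centre of the case when shut
- finial: small loose dark turned finial, 36 mm across, 45 mm high, standing on the case top in front of the strip; origin at the centre of its foot
- mallet: loose turned wooden mallet standing on its head on the bench, head 88 mm across, 210 mm high in all; origin at the centre of its foot
- bowl: loose dark wooden bowl, 120 mm across, 50 mm high; origin at the centre of its foot
- jar: loose amber glass jar with steel lid, 60 mm across, 70 mm high; origin at the centre of its foot
There are look-alikes about, which are no part of the job. Of the things like the jar, leave any that is blue; of the rest the smaller one is meant. There is more than one size of the mallet; the one meant has the size given above.

How it is judged:
By the outcome, as a careful person would: the job done as asked, in the order asked, and still so for the second after the job is handed in, with the robot touching nothing.
It also fails if it takes over 51 s, if anything falls off the work surface, if the arm or the gripper's body presses on something with over 40 N, if the wrist force passes 120 N, or if a joint passes its speed limit or range.

## Working session

There is one attempt and no reset: what is moved stays moved. The work goes in short steps, Python scripts to look and compute and a shell command to move; the robot and the scene stay as the last step left them, time stands still between calls to the robot, and variables do not carry over. Pictures are saved under pics/ and viewed, about 8 in all and at most 12, crops included, and the job is handed in when it is done.

```bash
ls; mkdir -p pics; cat > h.py <<'E'
import numpy as np, cv2
from workcell import bot, cams, workorder, finder
def RT(p): return cv2.Rodrigues(np.array(p["rvec"],float))[0], np.array(p["tvec"],float).ravel()
def world(p):
    R,t=RT(p);K=np.array(p["K"]);z=p["z_map"]
    v,u=np.mgrid[:480,:640]
    c=np.stack([(u-K[0,2])/K[0,0]*z,(v-K[1,2])/K[1,1]*z,z],-1)
    return (c-t)@R
def ray(p,uv,h):
    R,t=RT(p);K=np.array(p["K"]);o=-R.T@t
    d=R.T@np.linalg.inv(K)@np.array([*uv,1.]);return o+d*(h-o[2])/d[2]
def proj(p,X): return cv2.projectPoints(np.array(X,float).reshape(-1,1,3),np.array(p["rvec"],float),np.array(p["tvec"],float),np.array(p["K"],float),None)[0].reshape(-1,2)
E
python3 - <<'E'
from h import *
s=bot.read_state();print(s, bot.grasp_offset)
for n in("scene","side"):
    p=cams.snapshot(n);cv2.imwrite(f"pics/{n}0.png",p["color"]);W=world(p)
    np.savez(f"{n}0.npz",**{k:p[k] for k in("color","z_map","K","rvec","tvec")})
    for q,h in(("case",0),("strip_left",.082),("strip_right",.082),("drawer",.03),("finial",.06),("mallet",0),("bowl",0),("jar",0),("catch",.072)):
        try:
            for r in finder.place_of(p,q)[:3]: print(n,q,r["conf"],np.round(r["uv"]),ray(p,r["uv"],h).round(3))
        except Exception as e: print(q,e)
E
```

```text
pics
{'clock': 0.0, 'joints': array([-1.1962137 ,  0.53719296, -0.00441735,  1.5388833 ,  0.00257812,
        1.06729757, -0.07117073]), 'joint_vel': array([-2.98229231e-05, -1.10436656e-03, -5.25244607e-04,  1.07986288e-03,
       -1.62814683e-03,  1.61118679e-04,  1.17555819e-04]), 'joint_efforts': array([ 1.39656681e-04, -5.83409214e+01,  1.04890253e+00, -2.59101069e+01,
        1.24287227e-02,  9.48293251e-03, -7.76856638e-06]), 'tcp_pos': array([0.27707052, 0.58728067, 0.23039196]), 'orientation': array([-1.34174254e-04,  2.18576091e-01,  9.75819504e-01, -8.77538042e-04]), 'wrist_force': array([-0.14441557, -0.32595582,  0.01651872]), 'ft_torque': array([ 0.01517777, -0.03467088, -0.02607358]), 'grip_width': 0.9977391560525981} -0.0187
scene case 0.59 [293. 236.] [ 0.548 -0.061  0.   ]
scene strip_right 0.93 [229. 221.] [ 0.597 -0.207  0.082]
scene finial 0.48 [316. 209.] [ 0.503 -0.006  0.06 ]
scene mallet 0.87 [504. 257.] [ 0.564  0.468 -0.   ]
scene mallet 0.75 [499. 306.] [0.723 0.436 0.   ]
scene bowl 0.55 [152. 207.] [ 0.478 -0.454  0.   ]
scene jar 0.94 [333. 306.] [0.764 0.061 0.   ]
scene jar 0.67 [277. 317.] [ 0.809 -0.06   0.   ]
scene jar 0.57 [383. 310.] [ 0.762  0.172 -0.   ]
catch it knows: bowl, case, drawer, finial, jar, mallet, strip_left, strip_right
side case 0.8 [292. 297.] [ 0.55  -0.056  0.   ]
side strip_left 0.66 [278. 228.] [0.602 0.095 0.082]
side strip_right 0.83 [350. 300.] [ 0.596 -0.208  0.082]
side finial 0.63 [261. 266.] [0.508 0.012 0.06 ]
side finial 0.33 [292. 298.] [ 0.509 -0.121  0.06 ]
side mallet 0.93 [203. 193.] [0.567 0.476 0.   ]
side mallet 0.77 [256. 187.] [0.718 0.431 0.   ]
side bowl 0.92 [375. 443.] [ 0.471 -0.461  0.   ]
side jar 0.6 [318. 224.] [0.765 0.166 0.   ]
side jar 0.59 [348. 244.] [0.781 0.049 0.   ]
side jar 0.59 [390. 258.] [ 0.837 -0.055  0.   ]
catch it knows: bowl, case, drawer, finial, jar, mallet, strip_left, strip_right
```

View pics/scene0.png

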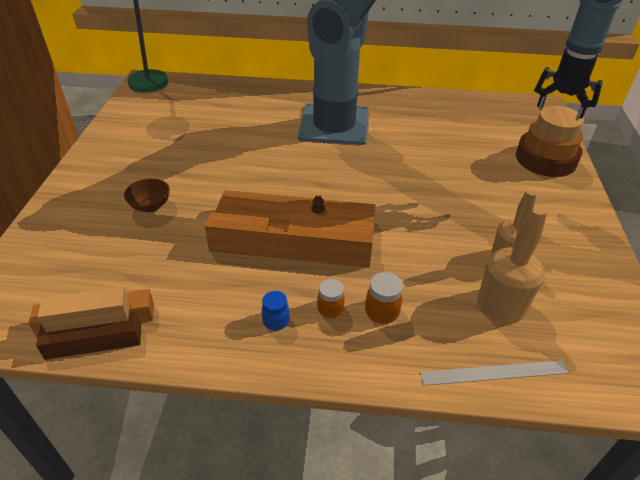

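View pics/side0.png

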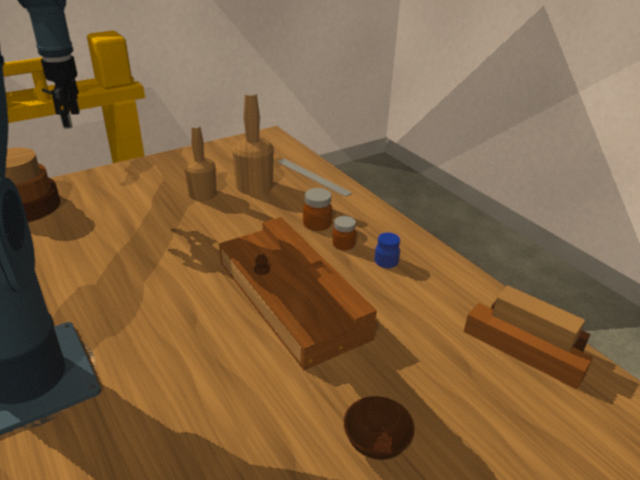

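```bash
python3 - <<'E'
from h import *
for n in("scene","side"):
    p=dict(np.load(f"{n}0.npz"));W=world(p);ok=p["z_map"]>0
    m=ok&(abs(W[...,2]-.082)<.006)&(abs(W[...,0]-.6)<.08)&(abs(W[...,1]+.06)<.26)
    P=W[m];print(n,m.sum(),P.min(0),P.max(0),np.median(P[:,2]))
    r=cv2.minAreaRect((P[:,:2]*1000).astype(np.float32));print(r)
    m=ok&(W[...,2]>.055)&(W[...,2]<.088)&(abs(W[...,0]-.6)<.08)
    for y in np.arange(-.26,.16,.01):
        k=m&(abs(W[...,1]-y)<.005)&(abs(W[...,0]-.598)<.008)
        print(round(y,3),k.sum(),np.median(W[k][:,2]).round(4) if k.any() else "",end=" | ")
    print()
E
```

```text
scene 2511 [ 0.56738132 -0.26105776  0.07600586] [0.6369174  0.13914558 0.08782023] 0.0815965149084278
((602.3096923828125, -61.09979248046875), (399.9747619628906, 59.96662139892578), 88.51654815673828)
-0.26 12 0.0812 | -0.25 16 0.0815 | -0.24 19 0.0817 | -0.23 17 0.0822 | -0.22 16 0.0817 | -0.21 20 0.0815 | -0.2 19 0.0816 | -0.19 15 0.0816 | -0.18 20 0.0824 | -0.17 17 0.0816 | -0.16 19 0.0823 | -0.15 17 0.0829 | -0.14 15 0.0814 | -0.13 20 0.0807 | -0.12 19 0.0811 | -0.11 20 0.072 | -0.1 19 0.0726 | -0.09 19 0.0711 | -0.08 17 0.0719 | -0.07 19 0.0724 | -0.06 15 0.0813 | -0.05 18 0.0813 | -0.04 17 0.0811 | -0.03 22 0.0817 | -0.02 17 0.0819 | -0.01 22 0.0817 | 0.0 18 0.0805 | 0.01 20 0.0816 | 0.02 18 0.0821 | 0.03 20 0.0824 | 0.04 23 0.0813 | 0.05 17 0.0819 | 0.06 19 0.0814 | 0.07 22 0.0819 | 0.08 20 0.0821 | 0.09 18 0.0816 | 0.1 20 0.0823 | 0.11 19 0.0824 | 0.12 19 0.0823 | 0.13 22 0.0822 | 0.14 5 0.0816 | 0.15 0  | 
side 2578 [ 0.56857536 -0.26540385  0.0760039 ] [0.63430597 0.13918306 0.08719829] 0.08153799593736893
((601.6533813476562, -62.61668395996094), (404.5120849609375, 56.29774856567383), 88.4014892578125)
-0.26 75 0.0718 | -0.25 28 0.0818 | -0.24 28 0.0814 | -0.23 26 0.0819 | -0.22 28 0.0819 | -0.21 23 0.0815 | -0.2 25 0.0812 | -0.19 28 0.0819 | -0.18 22 0.082 | -0.17 21 0.0818 | -0.16 25 0.0823 | -0.15 23 0.0815 | -0.14 20 0.0819 | -0.13 25 0.0818 | -0.12 16 0.0818 | -0.11 3 0.0779 | -0.1 16 0.0715 | -0.09 24 0.0717 | -0.08 19 0.072 | -0.07 23 0.0721 | -0.06 35 0.0795 | -0.05 19 0.0812 | -0.04 19 0.0811 | -0.03 19 0.082 | -0.02 17 0.0817 | -0.01 18 0.0808 | 0.0 19 0.0812 | 0.01 19 0.0817 | 0.02 17 0.0816 | 0.03 21 0.0818 | 0.04 14 0.082 | 0.05 17 0.0818 | 0.06 17 0.0827 | 0.07 13 0.082 | 0.08 18 0.0814 | 0.09 11 0.0816 | 0.1 17 0.0811 | 0.11 15 0.0816 | 0.12 15 0.0817 | 0.13 16 0.0821 | 0.14 4 0.081 | 0.15 0  |
```

The strip's top is at z≈0.082. Depth in both views puts the notch around y≈-0.09, near pixel (280,228) in the scene view, and the finial is in front of the strip at (318,205). The small jar in the middle, the blue jar and the other loose things are all off my path. I'll start from the right end because it's closest to the notch.

```bash
python3 -m crank '[[-20,-10,-40,-7],[-55,-45,-70,-14],[-90,-75,-70,-21],[-125,-100,-70,-24],[-160,-125,-70,-24],[-190,-150,-70,-24],[-220,-175,-70,-24],[-252,-200,-70,-24],[-252,-200,-70,-24]]' 1
python3 - <<'E'
from h import *
from scipy.spatial.transform import Rotation as Ro
for n in("scene","side"):
    p=dict(np.load(f"{n}0.npz"));W=world(p);ok=p["z_map"]>0
    m=ok&(abs(W[...,2]-.082)<.003)&(abs(W[...,0]-.6)<.05)&(abs(W[...,1]+.06)<.21)
    P=W[m]; a=[];b=[]
    for y in np.arange(-.25,.13,.01):
        if -.13<y<-.05: continue
        k=P[abs(P[:,1]-y)<.005]; a.append((y,k[:,0].min()));b.append((y,k[:,0].max()))
    print(n,np.polyfit(*np.array(a).T,1),np.polyfit(*np.array(b).T,1))
    for nm,f in (("lo",-1),("hi",1)): pass
    k=ok&(abs(W[...,0]-.59)<.012)&(abs(W[...,1]+.09)<.06)&(abs(W[...,2]-.072)<.003); print("notch y",np.percentile(W[k][:,1],[2,98]))
s=bot.read_state();o=s["orientation"];print(s["tcp_pos"],Ro.from_quat(np.roll(o,-1)).as_matrix().round(4),s["joints"])
E
```

```text
clock: 1.65
tcp_pos: [0.4228, 0.2934, 0.3016]
orientation: [0.001, 0.014, 1.0, -0.001]
wrist_force: [-0.3, -0.8, 0.1]
grip_width: 0.001
scene [0.02898698 0.57725746] [0.03044666 0.63192058]
notch y [-0.1143678  -0.06642469]
side [0.02987727 0.57692836] [0.02681151 0.62934824]
notch y [-0.10426459 -0.06021977]
[0.42278428 0.29336234 0.30164758] [[-0.9996  0.0288  0.0016]
 [ 0.0288  0.9996 -0.0021]
 [-0.0016 -0.0021 -1.    ]] [-0.71456152  0.22963088  0.02221195  1.81273414 -0.00272512  1.09940419
  0.85025184]
```

```bash
python3 -m crank '[[-15,-37,0,0],[-30,-75,0,0],[-45,-113,0,0],[-60,-151,0,0],[-75,-189,0,0],[-90,-227,0,0],[-105,-265,0,0],[-120,-303,0,0],[-135,-341,0,0],[-150,-379,0,0]]'
python3 -m crank '[[-15,-37,5,0],[-30,-75,10,0],[-36,-110,40,0],[-36,-120,78,0],[-36,-120,115,0],[-36,-120,150,0],[-36,-120,182,0],[-36,-120,182,0],[-36,-120,182,0]]'
python3 -c "
from h import *
s=bot.read_state();print(s['tcp_pos'],s['orientation'],s['wrist_force'])
p=cams.snapshot('wrist');cv2.imwrite('pics/w1.png',p['color'])
for n in('strip_right','strip_left'):
  print([(r['conf'],ray(p,r['uv'],.082)) for r in finder.place_of(p,n)[:1]])
W=world(p);k=(p['z_map']>0)&(abs(W[...,2]-.072)<.004)&(abs(W[...,0]-.59)<.012)&(abs(W[...,1]+.09)<.06);print(k.sum(),np.percentile(W[k][:,1],[2,98]) if k.any() else '')
"
```

```text
clock: 2.48
tcp_pos: [0.562, -0.0847, 0.3016]
orientation: [0.0, 0.011, 1.0, 0.0]
wrist_force: [0.6, 0.2, 0.1]
grip_width: -0.002
clock: 3.23
tcp_pos: [0.594, -0.2031, 0.1184]
orientation: [-0.002, 0.011, 1.0, 0.0]
wrist_force: [-0.1, -0.4, 0.3]
grip_width: -0.002
[ 0.59399079 -0.2031109   0.11843251] [-1.56583985e-03  1.08632538e-02  9.99939697e-01  3.75101743e-04] [-0.1369407  -0.37927222  0.31891546]
[(0.94, array([ 0.59324033, -0.21167838,  0.082     ]))]
[]
4187 [-0.1089477  -0.06186519]
```

View pics/w1.png

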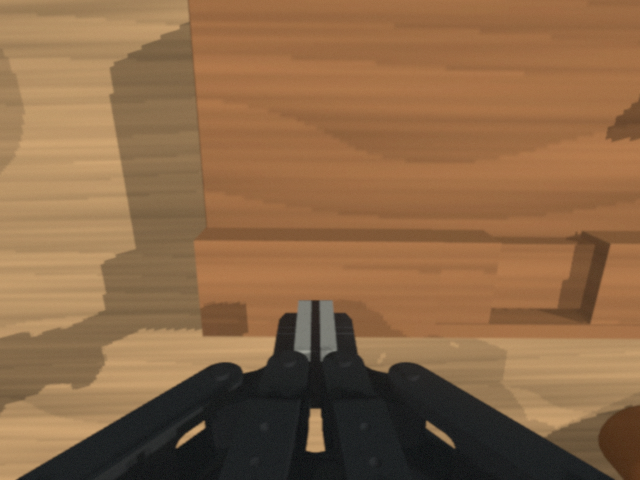

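The wrist view shows the shut fingertips over the right end of the strip at (315,315). The notch is at columns 490–600. Now I'll lower to just above the strip.

```bash
python3 -m crank '[[0,-4,15,0],[0,-6,25,0],[0,-6,31,0],[0,-6,31,0],[0,-6,31,0]]'; python3 -m crank '[[0,0,2,0],[0,0,4,0],[0,0,4,0],[0,0,4,0]]'
```

```text
clock: 3.8
tcp_pos: [0.595, -0.2094, 0.0887]
orientation: [0.0, 0.011, 1.0, 0.0]
wrist_force: [-0.1, -0.1, -0.4]
grip_width: 0.001
clock: 4.13
tcp_pos: [0.5949, -0.2094, 0.0844]
orientation: [0.0, 0.011, 1.0, -0.0]
wrist_force: [-0.4, -0.9, 0.2]
grip_width: 0.003
```

```bash
python3 -m crank '[[0,0,1,0],[0,0,2,0],[0,0,2,0]]'; python3 -m crank '[[0,0,1,0],[0,0,1,0],[0,0,1,0]]'
```

```text
clock: 4.38
tcp_pos: [0.5949, -0.2095, 0.0822]
orientation: [0.0, 0.011, 1.0, -0.0]
wrist_force: [-0.3, 0.3, 0.0]
grip_width: 0.005
clock: 4.63
tcp_pos: [0.5949, -0.2095, 0.0822]
orientation: [0.0, 0.011, 1.0, 0.0]
wrist_force: [-2.6, 1.7, 8.1]
grip_width: -0.001
```

Contact at 8 N. Now I'll slide left along the strip with light pressure.

```bash
python3 -m crank '[[0,7,0,0],[0,14,0,0],[0,21,0,0],[0,28,0,0],[0,35,0,0],[0,42,0,0],[-0.5,49,0,0],[-0.5,56,0,0],[-0.5,63,0,0],[-0.5,70,0,0]]'; python3 -m crank '[[0,5,0,0],[0,10,0,0]]';python3 -m crank '[[0,5,0,0],[0,10,0,0]]'
```

```text
clock: 5.47
tcp_pos: [0.5977, -0.1403, 0.0821]
orientation: [0.001, 0.011, 1.0, -0.001]
wrist_force: [-0.2, -4.2, 4.5]
grip_width: -0.003
clock: 5.63
tcp_pos: [0.5977, -0.1297, 0.0819]
orientation: [0.001, 0.011, 1.0, -0.001]
wrist_force: [0.5, -4.0, 4.8]
grip_width: 0.0
clock: 5.8
tcp_pos: [0.5978, -0.1201, 0.0819]
orientation: [0.001, 0.011, 1.0, -0.001]
wrist_force: [-0.1, -3.7, 4.8]
grip_width: -0.003
```

```bash
for i in 1 2 3; do :; done; python3 -m crank '[[0,3,0.5,0],[0,5,0.5,0]]'; python3 -m crank '[[0,3,0,0],[0,5,0,0]]'; python3 -m crank '[[0,3,0,0],[0,5,0,0]]'; python3 -m crank '[[0,3,0,0],[0,5,0,0]]'
```

```text
clock: 5.97
tcp_pos: [0.5982, -0.1163, 0.0818]
orientation: [0.001, 0.011, 1.0, -0.001]
wrist_force: [-0.2, -6.4, 8.2]
grip_width: 0.0
clock: 6.13
tcp_pos: [0.5983, -0.1111, 0.0817]
orientation: [0.001, 0.011, 1.0, -0.001]
wrist_force: [0.6, -5.2, 7.5]
grip_width: 0.004
clock: 6.3
tcp_pos: [0.5975, -0.1037, 0.0807]
orientation: [-0.0, 0.011, 1.0, 0.0]
wrist_force: [0.3, 0.4, 0.4]
grip_width: -0.002
clock: 6.47
tcp_pos: [0.5972, -0.0978, 0.0802]
orientation: [-0.001, 0.01, 1.0, 0.001]
wrist_force: [0.1, 0.6, 0.9]
grip_width: -0.003
```

The force dropped to zero with the TCP near y≈-0.105, so the right edge is at about -0.112 and the notch centre at about -0.087. That agrees with the depth data. I'll centre there and go down.

```bash
python3 -m crank '[[0,4,0,0],[0,8,0,0],[0,11,0,0],[0,11,0,0],[0,11,0,0]]'; python3 -m crank '[[0,0,2,0],[0,0,4,0],[0,0,6,0],[0,0,7,0],[0,0,7,0]]';  python3 -m crank '[[0,0,1,0],[0,0,2,0],[0,0,3,0],[0,0,3,0]]'
```

```text
clock: 6.88
tcp_pos: [0.598, -0.0882, 0.0808]
orientation: [-0.0, 0.011, 1.0, 0.0]
wrist_force: [0.1, 0.3, -0.2]
grip_width: 0.0
clock: 7.3
tcp_pos: [0.5977, -0.0886, 0.0734]
orientation: [-0.0, 0.011, 1.0, -0.0]
wrist_force: [-0.5, -0.1, -0.1]
grip_width: -0.002
clock: 7.63
tcp_pos: [0.5981, -0.0886, 0.071]
orientation: [0.0, 0.011, 1.0, -0.0]
wrist_force: [-0.5, -0.4, 2.3]
grip_width: 0.003
```

On the catch. I'll press slowly to the stop.

```bash
python3 -m crank '[[0,0,1,0],[0,0,2,0],[0,0,3,0],[0,0,4,0],[0,0,4,0]]'; python3 -m crank '[[0,0,1,0],[0,0,2,0],[0,0,3,0],[0,0,4,0],[0,0,4,0]]';  python3 -m crank '[[0,0,1,0],[0,0,2,0],[0,0,2,0],[0,0,2,0]]'
```

```text
clock: 8.05
tcp_pos: [0.5981, -0.0886, 0.067]
orientation: [0.0, 0.011, 1.0, -0.0]
wrist_force: [-1.5, -0.4, 3.1]
grip_width: 0.0
clock: 8.47
tcp_pos: [0.5981, -0.0886, 0.064]
orientation: [0.0, 0.011, 1.0, 0.0]
wrist_force: [-3.4, 0.9, 12.9]
grip_width: 0.002
clock: 8.8
tcp_pos: [0.5982, -0.0887, 0.0638]
orientation: [0.0, 0.011, 1.0, 0.0]
wrist_force: [-10.5, 2.6, 30.0]
grip_width: 0.001
```

It's at the stop: z 0.064, force risen to 30 N. Going straight up, then clear.

```bash
python3 -m crank '[[0,0,-4,0],[0,0,-12,0],[0,0,-30,0],[0,0,-60,0],[0,0,-100,0],[0,0,-140,0],[0,0,-180,0],[0,0,-180,0],[0,0,-180,0]]'
cat > chk.py <<'E'
from h import *
print(bot.read_state()['wrist_force'])
for n in ('scene','side'):
    p=cams.snapshot(n);W=world(p);q=dict(np.load(n+'0.npz'))
    cv2.imwrite(f'pics/{n}1.png',cv2.resize(p['color'][150:390,100:420],None,fx=2,fy=2))
    k=(p['z_map']>0)&(abs(W[...,0]-.595)<.01)&(abs(W[...,1]+.09)<.018);print(n,'notch floor z',k.sum(),np.median(W[k][:,2]) if k.any() else '')
    k=(p['z_map']>0)&(W[...,2]>.035)&(W[...,2]<.056)&(abs(W[...,1]+.06)<.15)&(abs(W[...,0]-.46)<.06);print(' front x',k.sum(),np.percentile(W[k][:,0],[1,10,50]) if k.any() else '')
    for t,h in(('finial',.06),('mallet',0),('bowl',0),('jar',0),('drawer',.03)):
        print(t,[(r['conf'],ray(p,r['uv'],h).round(3)[:2]) for r in finder.place_of(p,t)[:3]])
E
python3 chk.py
```

```text
clock: 9.55
tcp_pos: [0.5997, -0.0888, 0.2436]
orientation: [0.003, 0.011, 1.0, -0.0]
wrist_force: [-0.1, 1.1, -1.2]
grip_width: -0.002
[-0.13361783  1.07539058 -1.21783629]
scene notch floor z 145 0.2586586817922731
 front x 568 [0.42440222 0.42955281 0.43696806]
finial [(0.61, array([ 0.503, -0.008]))]
mallet [(0.79, array([0.564, 0.472])), (0.74, array([0.721, 0.433]))]
bowl [(0.94, array([ 0.482, -0.462]))]
jar [(0.64, array([ 0.815, -0.063])), (0.62, array([0.768, 0.059])), (0.56, array([0.761, 0.169]))]
drawer [(0.34, array([ 0.515, -0.441]))]
side notch floor z 413 0.2697139719825965
 front x 994 [0.42364185 0.42596114 0.4324053 ]
finial [(0.48, array([ 0.505, -0.001]))]
mallet [(0.81, array([0.57 , 0.489])), (0.55, array([0.712, 0.442]))]
bowl [(0.91, array([ 0.471, -0.464]))]
jar [(0.96, array([ 0.819, -0.064])), (0.9, array([0.77 , 0.181])), (0.65, array([0.78 , 0.066]))]
drawer []
```

View pics/side1.png

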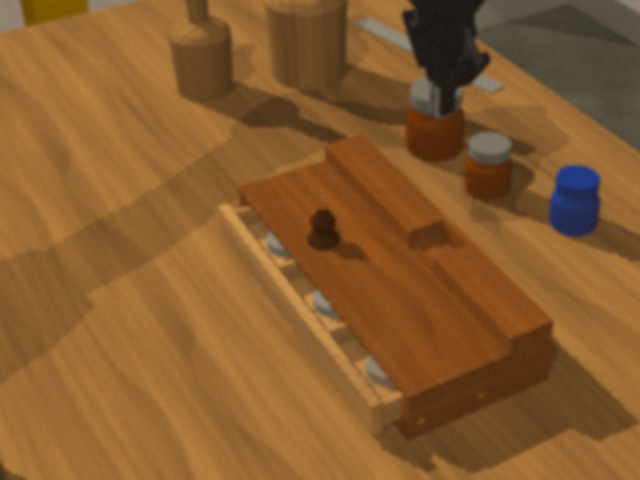

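The picture shows the drawer standing out along the left edge, the finial upright at (323,228) and the hand clear. One check of the notch floor from the wrist, then I'll hand in.

```bash
python3 -c "
from h import *
p=cams.snapshot('wrist');W=world(p);ok=p['z_map']>0
for y in (-.19,-.10,-.09,-.08,0.0):
  k=ok&(abs(W[...,0]-.593)<.01)&(abs(W[...,1]-y)<.006)&(W[...,2]<.1);print(y,k.sum(),np.median(W[k][:,2]))
print(bot.read_state()['wrist_force'])
for y in(-.15,-.05,.05):
  k=ok&(abs(W[...,1]-y)<.004)&(W[...,2]>.044)&(W[...,2]<.056)&(W[...,0]<.47)
  c=ok&(abs(W[...,1]-y)<.004)&(W[...,2]>.057)&(W[...,2]<.063);print(y,np.percentile(W[k][:,0],2) if k.any() else '',np.percentile(W[c][:,0],2) if c.any() else '')
"
```

```text
-0.19 385 0.08316609500447138
-0.1 348 0.06511247561481717
-0.09 345 0.06503409837295224
-0.08 336 0.06503440780864286
0.0 383 0.08263771844493253
[ 0.10364728  0.37665456 -0.235435  ]
-0.15  0.4609345262607204
-0.05 0.441988572953706 0.4640132720197438
0.05 0.4444150799936554 0.46681863310097804
```

```bash
python3 -c "
from h import *
print(workorder.finish_job())"
```

```text
the job is handed in; nothing more can be done
None
```

I found the notch by feel, pressed the catch fully home, and the drawer came out. The job is handed in at about 10 s of the 51 s allowed.

- **Feeling along:** I put the shut fingertips on the right end of the strip at about 8 N and slid left. The force dropped to zero near y = -0.105, which agrees with the notch position seen in the depth images.
- **Pressing:** I centred in the notch and pressed straight down. The catch stopped at z = 0.064 with about 30 N on the wrist, and I then lifted straight up.

**Last checks:**
- **Catch:** the wrist camera put the notch floor about 18 mm below the strip top, which is fully pressed.
- **Drawer:** the side picture shows it standing out of the case. The scene and side depth put its front edge about 35–40 mm in front of the case, roughly consistent with 32 mm of travel. The wrist camera read only about 22 mm, but I took that as a partial view.
- **Other things:** the finial is upright in the side picture. The finial, mallet, bowl and jar were all found where they started, within a few mm in most readings. The loosest was the side view of the mallet that I took to be the meant one, about 13 mm off; the scene view put the same mallet within 4 mm, and the arm never went near it.
- **Hand:** it is about 16 cm above the strip, with near-zero wrist force.

In the scene and side views the hand hid the notch floor, so only the wrist view confirmed its depth.

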